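Put the autosampler kit away in its trays

ROBOT

A 7-joint arm with a two-finger parallel gripper is mounted at the origin on the work surface. World frame = base frame: x ahead of the robot, y to its left, z up, the work surface at z = 0. Lengths are in mm, angles in rad, forces in N, time in s.
With the tool pointing down it reaches from about 400 to 925 mm from the base axis. Payload 4.1 kg.
Tool frame: the origin (TCP) lies between the finger pads; the fingertips stand 22 mm ahead of it and the grasp point (between the pads) lies 3 mm ahead of it; z points along the fingers, y is the line along which they close (so a half turn about z gives the same grasp; the last joint's range is limited). The gripper opens to 85 mm and grips with 20 to 120 N. Pads are 22 mm wide; open, the fingers measure 114 mm over their backs; the gripper's body (76 mm by 85 mm) begins 54 mm behind the grasp point. The pads swing forward as they close: fully open they stand 13 mm farther back than shut.
Start: joints at [-1.25, 0.398, 0.045, 1.537, -0.019, 1.207, -0.051], TCP at [264.908, 593.603, 253.347] pointing down, gripper open.
Joint ranges: [-2.82, 2.82], [-0.49, 2.23], [-1.37, 1.46], [0, 2.46], [-1.36, 4.5], [0.23, 2], [-2.94, 2.94]. Speed limits (rad/s): [2.57, 2.57, 3.14, 3.14, 3.14, 3.14, 3.14].

INTERFACE

Orientations are given as a unit quaternion [w, x, y, z].
In Python, from workcell import * gives the robot as it stands. Calls block until the motion is done:
- goto(position, orientation): joint-space move of the TCP to a pose.
- servo_line(position, ori=None, speed=150, stop_force=None): straight line of the TCP; ori=None keeps the orientation; speed is the mean speed in mm/s. With stop_force (N) it stops when the force on the tool has changed by that much, and returns True; else False.
- goto_joints(angles): joint-space move.
- set_gripper(opening, newtons=None): finger opening in mm; newtons is the grip in N (None keeps the last); returns when the fingers have stopped.
- sleep(seconds).
- solve_ik(position, orientation): joint angles nearest the present ones, or None.
- state(): the state.
- read_camera(name): name is "side" or "top"; returns a dict with "image" (384x512x3 uint8, red, green, blue), "fovy" (degrees; the focal length in pixels is half the picture's height over the tangent of half this angle, whatever the lens; pixels are square), "cx", "cy" (the principal point, pixels), "dist" ([k1, k2, p1, p2, k3] as OpenCV has them; the pictures are not rectified), "extrinsics" (4x4, takes a point from world to camera coordinates). Camera axes: x right, y down, z forward; pixel columns grow to the right and rows downward; lengths in mm; the calibration is good to about 2 mm. A picture is of the moment at which its call begins. There is no depth.
A pose or a line that the arm cannot do raises IKError and nothing moves.
- sign_off(): hands the job in; it is judged then, once.
The state is a dict: "time_s": time; "joints": joint angles; "joint_vel": joint speeds; "effort": joint torques, N m; "tool_pos": TCP position; "tcp_rot": TCP orientation; "wrist_force": force on the tool from outside, world axes, zero at the start; "ft_torque": the same for the moment, N m; "finger_gap": finger opening in mm; "grasp_force": force on a finger pad.
Only numpy, scipy, OpenCV 4.12 (cv2) and the standard library are available. Lean on these libraries where they do the work, as an engineer would, in place of code of your own. Each camera call takes 0.05 s, during which the arm holds its last target. There are 200 camera calls.

TASK

Put the sampler kit away: gently lay the spatula and the brush flat in the white trays shaped for them, each right down on the tray floor with its wide end in the wide part of the compartment, and slide the aluminium rack plate along the bench, without lifting it, into the white three-sided bay until it is fully home against the back stop. The spatula lies on the plate and the brush in the bay, so clear those first, and do not shift or tip the vials, the beaker or the bottle.

Things in the scene. Friction and masses are not known exactly. Their poses are not given: they have to be found in the camera images.
- plate: Rack locking plate, aluminium, 150 (its x) x 110 (its y) x 10 mm, symmetric, flat on the bench, 0.27 kg. In its middle a through window 66 mm long (x) by 36 mm wide (y), into which fingertips can reach to drag it; a row of four dark round marks (not holes) on each side of the window. Origin: centre of the underside.
- bay: Fixed white U-shaped bay, no floor but the bench. Its x points out of its mouth. Origin, at bench level: where the plate's origin must come, plate's x along the bay's x (either way round). Walls 14 mm high, 8 thick: back stop's inner face at x = -75 mm; side walls' inner faces at y = +-59 mm, up to x = 40 mm; then flared lead-in walls run outward to about x = 72, y = +-94 mm.
- spatula: Steel spatula, 170 mm long, lying flat, at first on the plate. Origin: underside, mid-length, on the centre line; z up. Handle from x = -85 to 25 mm, 14 mm wide, 10 thick; flat blade from x = 25 to 85 mm, 26 mm wide, 4 thick; undersides level. Centre of mass x = -6 mm; grip the handle near x = -14 mm. 0.08 kg.
- brush: Wooden flat brush, 160 mm long, lying flat, at first in the bay. Origin: underside, mid-length, on the centre line; z up. Handle from x = -80 to 25 mm, 16 mm wide, 12 thick; metal ferrule 40 wide, 14 thick, x = 25 to 45 mm; grey bristles 36 wide, 12 thick, to x = 80 mm. Centre of mass near x = 0; grip the handle near x = -14 mm. 0.06 kg.
- spatula_tray: Fixed white tray, one keyed compartment for the spatula. Origin: centre of its underside; compartment floor 4 mm up, walls up to 16 mm. Compartment from x = -90 to 90 mm: handle part (-x) 22 mm wide, head part (+x of a shoulder at x = 12 to 18 mm) 36 wide. Side walls cut away from x = -50 to 12 mm for the fingers. Spatula's origin and x must come over the tray's origin and x.
- brush_tray: Fixed white tray, one keyed compartment for the brush. Origin: centre of its underside; compartment floor 4 mm up, walls up to 16 mm. Compartment from x = -85 to 85 mm: handle part (-x) 24 mm wide, head part (+x of a shoulder at x = 12 to 18 mm) 48 wide. Side walls cut away from x = -50 to 12 mm for the fingers. Brush's origin and x must come over the tray's origin and x.
- vial1: small clear capped vial, 26 mm across and 50 mm tall, standing on the bench; origin at the centre of its underside. A bystander: leave it alone. Beside the bay's mouth.
- vial2: small clear capped vial, 26 mm across and 50 mm tall, standing on the bench; origin at the centre of its underside. A bystander: leave it alone. Beside the bay's mouth, other side.
- vial3: small clear capped vial, 26 mm across and 50 mm tall, standing on the bench; origin at the centre of its underside. A bystander: leave it alone. On the robot's side of the plate.
- vial4: small clear capped vial, 26 mm across and 50 mm tall, standing on the bench; origin at the centre of its underside. A bystander: leave it alone. Beyond the trays.
- beaker: glass beaker, 70 mm across, 85 mm tall, standing on the bench beyond the plate; origin at the centre of its underside. A bystander: leave it alone.
- reagent: glass reagent bottle with blue cap, 86 mm across, 190 mm tall, on the bench beyond the plate; origin at the centre of its underside. A bystander: leave it alone.
There are look-alikes about, which are no part of the job. What is shaped like the spatula_tray but blue is not meant. What is shaped like the brush but blue is not meant.

How it is judged (in metres and radians):
At the end, for the whole second after the job is handed in: Spatula and brush lie still and flat (4 deg) on the floor of their own tray, centred within 9 mm along and 7 mm across, within 7 deg of its length, wide end in the wide part; the plate lies still on the bench in the bay, within 7 mm of the back stop and 7 mm of centre across, square to 4.5 deg (x of spatula in the frame of spatula_tray between -0.009 and 0.009 m and y of spatula in the frame of spatula_tray between -0.007 and 0.007 m and z of spatula in the frame of spatula_tray between 0.001 and 0.008 m and angle between the x axis of spatula and the x axis of spatula_tray, either way round below 0.12 rad and angle between each of spatula, brush's own z axis and vertical below 0.07 rad and linear speed of each of spatula, brush, plate below 0.02 m/s and angular speed of each of spatula, brush, plate below 0.2 rad/s and x of brush in the frame of brush_tray between -0.009 and 0.009 m and y of brush in the frame of brush_tray between -0.007 and 0.007 m and z of brush in the frame of brush_tray between 0.001 and 0.008 m and angle between the x axis of brush and the x axis of brush_tray, either way round below 0.12 rad and x of plate in the frame of bay between -0.005 and 0.007 m and y of plate in the frame of bay between -0.007 and 0.007 m and angle between the x axis of plate and the x axis of bay, either way round below 0.08 rad and height (world z) of plate below 0.004 m and angle between plate's own z axis and vertical below 0.03 rad); the robot touches nothing.
It fails at once if the plate is lifted off the bench or tipped (height (world z) of plate above 0.01 m or angle between plate's own z axis and vertical above 0.12 rad).
It fails at once if a tool is dropped or slammed into a tray (over 30 N) (contact force between spatula and spatula_tray above 30 N or contact force between brush and brush_tray above 30 N).
It fails at once if a vial, the beaker or the bottle is shifted by over 20 mm or tipped (distance of any of vial1, vial2, vial3, vial4, beaker, reagent from where it was at the start of the episode above 0.02 m or angle between any of vial1, vial2, vial3, vial4, beaker, reagent's own z axis and vertical above 0.35 rad).
It also fails if it takes over 69 s, if anything falls off the work surface, if the arm or the gripper's body presses on something with over 40 N, if the wrist force passes 120 N, or if a joint passes its speed limit or range.

## Working session

There is one attempt and no reset: what is moved stays moved. The work goes in short steps, each a Python script; the robot and the scene stay as the last script left them, time stands still between calls to the robot, and variables do not carry over. Pictures are saved under pics/ and viewed, at most 10 in all, crops included, and the job is handed in when it is done.

```bash
mkdir -p pics; ls; python3 - <<'E'
from workcell import *
import cv2,numpy as np
for n in("top","side"):
    c=read_camera(n); cv2.imwrite(f"pics/{n}0.png",c["image"][:,:,::-1])
    cv2.imwrite(f"pics/{n}0_big.png",cv2.resize(c["image"][:,:,::-1],(800,600),interpolation=cv2.INTER_CUBIC))
    print(n,c["fovy"],c["cx"],c["cy"],c["dist"],np.round(c["extrinsics"],4).tolist())
print(state())
E
```

```text
pics
top 44.65643504413377 260.6066406169871 185.38648415056826 [-0.01131467  0.          0.          0.          0.        ] [[-0.0028, -1.0, -0.0093, 112.7456], [-0.9991, 0.0032, -0.0429, 564.9898], [0.0429, 0.0092, -0.999, 1478.1118], [0.0, 0.0, 0.0, 1.0]]
side 54.96726979491487 259.7987800089113 187.21986093174695 [0.01076015 0.         0.         0.         0.        ] [[0.8883, -0.4589, 0.0157, -466.5163], [-0.2479, -0.508, -0.8249, 251.0258], [0.3866, 0.7289, -0.565, 789.7588], [0.0, 0.0, 0.0, 1.0]]
{'time_s': 0.1, 'joints': array([-1.24999308,  0.39908918,  0.04499723,  1.53777079, -0.01870257,
        1.20692521, -0.05071339]), 'joint_vel': array([ 1.91884674e-05, -1.70242159e-03, -4.16060577e-04, -3.01093582e-03,
       -1.24962360e-05, -2.05062770e-03, -1.26869556e-03]), 'effort': array([ 3.86148997e-03, -4.76262081e+01,  1.37020133e+00, -2.54949170e+01,
        1.20711961e-02,  4.97714442e-03,  2.27206392e-06]), 'tool_pos': array([264.65817944, 593.08087528, 252.37771338]), 'tcp_rot': array([-1.33498493e-04,  2.08298334e-01,  9.78064936e-01, -8.75693923e-04]), 'wrist_force': array([ 0.03367621,  0.58773352, -1.22472227]), 'ft_torque': array([-0.02553499,  0.00251253, -0.00774693]), 'grasp_force': 0.0, 'finger_gap': 85.669394802714}
```

View pics/top0_big.png

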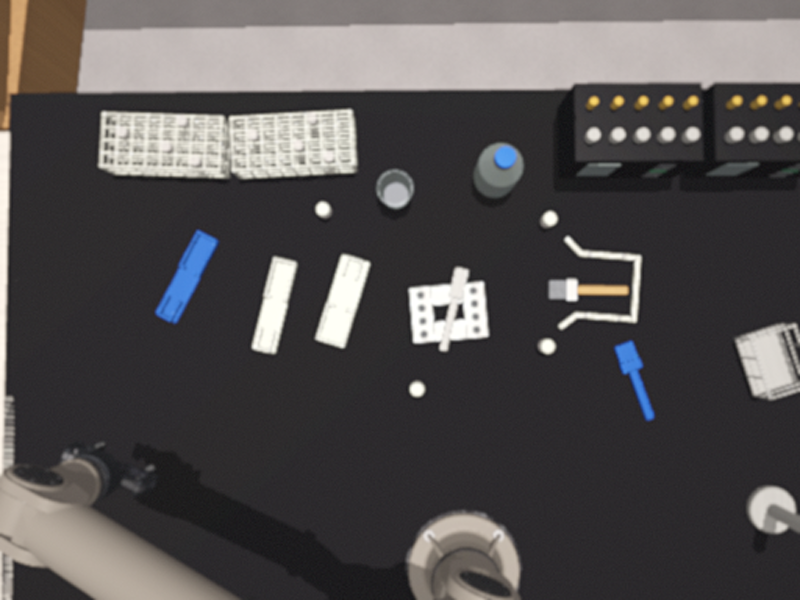

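View pics/side0_big.png

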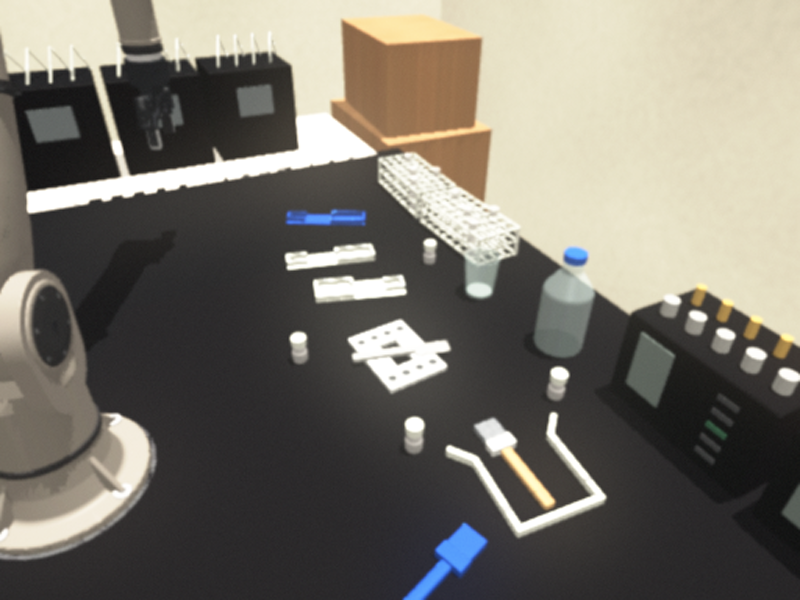

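The top view shows (800x600 px) the wide white tray at (343,300), the narrow white tray at (275,305) and the blue look-alike tray at (187,277). The plate is at (449,312) with the spatula across it. The brush is at (588,290), inside the bay at (605,290), and the blue look-alike brush is at (634,380). By colour and width, I take the narrow white tray as spatula_tray, the wide white one as brush_tray and the wooden brush as the brush. Next I'll segment the image and confirm with an enlarged crop.

```bash
cat > h.py <<'E'
import cv2,numpy as np
def calib(c):
    f=c["image"].shape[0]/2/np.tan(np.radians(c["fovy"]/2))
    return np.array([[f,0,c["cx"]],[0,f,c["cy"]],[0,0,1]]),np.array(c["dist"]),np.array(c["extrinsics"])
def rays(c,uv):
    K,d,E=calib(c); uv=np.asarray(uv,float).reshape(-1,1,2)
    p=cv2.undistortPoints(uv,K,d)[:,0]
    D=np.c_[p,np.ones(len(p))]@E[:3,:3]
    return -E[:3,:3].T@E[:3,3],D
def onplane(c,uv,z):
    o,D=rays(c,uv); return o+D*((z-o[2])/D[:,2])[:,None]
def tri(c1,u1,c2,u2):
    o1,D1=rays(c1,u1);o2,D2=rays(c2,u2);out=[]
    for a,b in zip(D1,D2):
        s=np.linalg.lstsq(np.c_[a,-b],o2-o1,rcond=None)[0]
        p,q=o1+s[0]*a,o2+s[1]*b; out.append([*(p+q)/2,np.linalg.norm(p-q)])
    return np.array(out)
def proj(c,P):
    K,d,E=calib(c); return cv2.projectPoints(np.asarray(P,float).reshape(-1,1,3),cv2.Rodrigues(E[:3,:3])[0],E[:3,3],K,d)[0][:,0]
E
python3 - <<'E'
from workcell import *
from h import *
c=read_camera("top"); im=c["image"]; g=im.min(2)
m=(g>110).astype(np.uint8)
n,l,s,ce=cv2.connectedComponentsWithStats(m)
for i in range(1,n):
    x,y,w,h,a=s[i]
    if a>30 and 140<y<260 and 140<x<430:
        ct=max(cv2.findContours((l==i).astype(np.uint8),0,2)[0],key=cv2.contourArea)
        r=cv2.minAreaRect(ct); b=cv2.boxPoints(r)
        P=onplane(c,b,14); e=[np.linalg.norm(P[k]-P[k-1]) for k in (1,2)]
        print(a,np.round(ce[i],1),"world",np.round(P.mean(0)[:2],1),"sides",np.round(e,1),"corners",np.round(b).tolist())
hsv=cv2.cvtColor(im,cv2.COLOR_RGB2HSV)
crop=lambda x,y,w,h,k:cv2.resize(im[y:y+h,x:x+w,::-1],None,fx=k,fy=k,interpolation=cv2.INTER_CUBIC)
A=crop(150,150,170,85,4.6); B=crop(255,145,170,85,4.6)[:,:]
h=300
cv2.imwrite("pics/t_crop.png",np.vstack([cv2.resize(crop(155,155,160,75,5),(800,300+0))[:300],cv2.resize(crop(255,145,160,75,5),(800,300))[:300]]))
d=read_camera("side"); im=d["image"]
cv2.imwrite("pics/s_crop.png",cv2.resize(crop(175,145,220,165,3.6),None,fx=1,fy=1))
E
```

```text
665 [388.6 182.8] world [ 574.5 -281.5] sides [189.1 159.9] corners [[357.0, 210.0], [361.0, 151.0], [411.0, 154.0], [407.0, 214.0]]
1191 [219.  192.2] world [544.5 243.9] sides [186.7  65.9] corners [[200.0, 217.0], [218.0, 161.0], [237.0, 167.0], [220.0, 223.0]]
1025 [175.1 194.8] world [535.4 384.2] sides [197.   54.3] corners [[160.0, 223.0], [174.0, 163.0], [190.0, 167.0], [176.0, 227.0]]
1826 [287.1 198.7] world [526.2  28.9] sides [156.5 166.2] corners [[260.0, 174.0], [309.0, 169.0], [313.0, 222.0], [264.0, 226.0]]
391 [369.2 185. ] world [ 565.3 -256. ] sides [159.   44.6] corners [[351.0, 178.0], [401.0, 178.0], [401.0, 192.0], [351.0, 192.0]]
89 [349.9 221.2] world [ 449.7 -172.1] sides [31.7 28.5] corners [[345.0, 217.0], [355.0, 217.0], [355.0, 226.0], [345.0, 226.0]]
86 [266.5 248.6] world [365.1  92.9] sides [28.5 28.4] corners [[262.0, 244.0], [271.0, 244.0], [271.0, 253.0], [262.0, 253.0]]
```

View pics/t_crop.png

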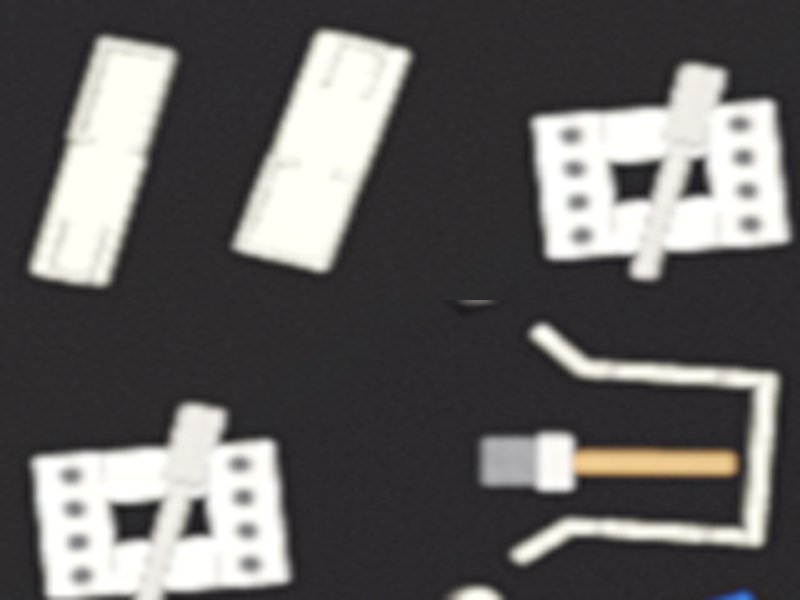

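View pics/s_crop.png

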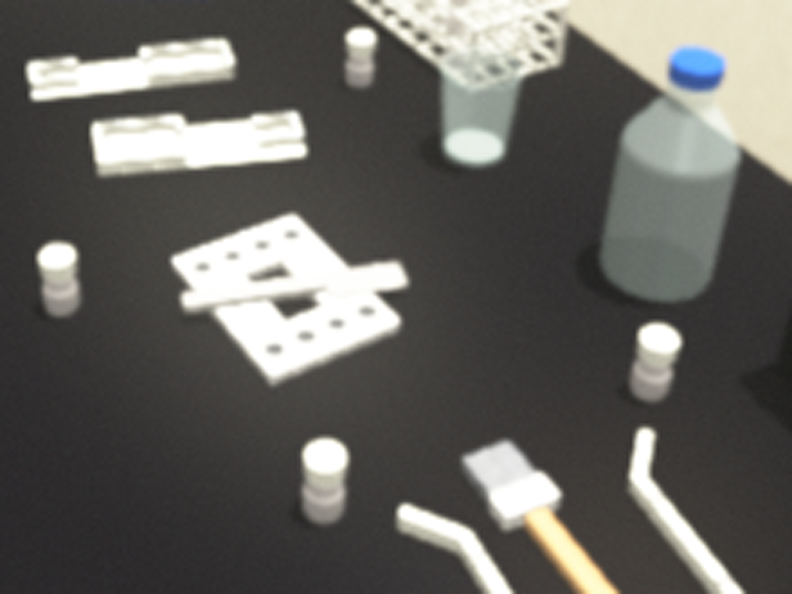

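The crops confirm which objects are which:
- **Spatula tray:** narrow and white, at crop (105,160). Its head part is the upper end, towards world +x.
- **Brush tray:** wide and white, at crop (322,150). Its head part is the lower end, towards world -x.
- **Spatula:** on the plate, with its blade at the top, crop (706,67).
- **Brush:** wooden, with its bristles towards the bay mouth, lower crop (480,461).

Next I'll triangulate the corners from both views.

```bash
python3 - <<'E'
from workcell import *
from h import *
c=read_camera("top");d=read_camera("side")
A=lambda p:np.array(p,float)/[5,4]+[155,155]
B=lambda p:np.array(p,float)/[5,4]+[255,145]
S=lambda p:np.array(p,float)/3.6+[175,145]
F=lambda p:np.array(p,float)*.64
def show(n,a,b): print(n,np.round(tri(c,a,d,b),1).tolist())
print("cam",np.round(rays(c,[[0,0]])[0]))
show("spat blade,handle",A([(706,67),(647,277)]),S([(405,270),(186,297)]))
show("brush bristle,handle end",B([(480,461),(737,463)]),np.r_[S([(486,450)]),F([(548,503)])])
show("plate",A([(530,117),(775,100),(790,243),(548,260)]),S([(295,215),(400,318),(275,375),(175,262)]))
show("stray",A([(100,37),(177,50),(110,286),(30,270)]),S([(232,42),(236,62),(32,88),(30,62)]))
show("btray",A([(318,30),(411,50),(328,272),(233,248)]),S([(300,113),(305,140),(98,160),(93,122)]))
show("bay outer",B([(778,375),(762,547)]),F([(605,495),(520,532)]))
im=c["image"];hsv=cv2.cvtColor(im,cv2.COLOR_RGB2HSV).astype(int);H,Sa,V=hsv.transpose(2,0,1)
def fit(m,z,box):
    q=np.zeros(m.shape,bool);x,y,w,h=box;q[y:y+h,x:x+w]=1
    n,l,s,_=cv2.connectedComponentsWithStats((m&q).astype(np.uint8));i=1+s[1:,4].argmax()
    yy,xx=np.nonzero(l==i);P=onplane(c,np.c_[xx,yy],z)[:,:2].astype(np.float32)
    r=cv2.minAreaRect(P);b=cv2.boxPoints(r);k=P.mean(0)
    e1,e2=b[1]-b[0],b[2]-b[1];L=e1 if np.hypot(*e1)>np.hypot(*e2) else e2
    return dict(c=np.round(r[0],1),size=np.round(r[1],1),yaw=round(float(np.degrees(np.arctan2(L[1],L[0]))%180),1),mean=np.round(k,1),n=len(P))
T=im.min(2)>90
print("stray",fit(T,16,(155,155,40,80)));print("btray",fit(T,16,(196,155,45,80)))
print("plate",fit(T,10,(255,150,70,90)))
print("handle brush",fit((H>8)&(H<28)&(Sa>60)&(V>90),12,(360,170,50,30)))
print("brush head",fit((im.min(2)>85),12,(345,172,27,28)))
# bay walls: mean lines at z=14
def line(box):
    x,y,w,h=box;yy,xx=np.nonzero(T[y:y+h,x:x+w]);P=onplane(c,np.c_[xx+x,yy+y],14)[:,:2].astype(np.float32)
    v=cv2.fitLine(P,cv2.DIST_L2,0,.01,.01).ravel();return np.round(v,3),np.round(np.degrees(np.arctan2(v[1],v[0])),1)
print("wall +x",line((375,155,25,13)));print("wall -x",line((373,197,25,14)));print("back",line((401,165,12,38)))
# gaps: grey levels across spatula
for r in(176,190,210): print(r,im[r,278:302].min(1).tolist())
# vials cap tops z=50, bottle
for n,u in dict(v1=(549,218),v2=(546,346),v3=(417,389),v4=(323,209)).items(): print(n,np.round(onplane(c,F([u]),50)[0,:2]))
E
```

```text
cam [ 501.   97. 1502.]
spat blade,handle [[608.8, -2.8, 13.8, 0.8], [443.1, 35.6, 20.2, 2.7]]
brush bristle,handle end [[416.0, -212.2, 129.3, 191.0], [404.7, -355.8, 154.0, 172.8]]
plate [[570.6, 109.3, 2.9, 2.7], [580.9, -46.0, 10.5, 2.7], [470.0, -56.3, 9.6, 4.0], [457.7, 97.5, 2.7, 6.1]]
stray [[637.9, 384.4, 7.5, 7.6], [623.4, 335.1, 14.6, 0.5], [435.6, 377.5, 12.5, 1.0], [449.0, 429.1, 9.5, 2.5]]
btray [[642.6, 244.8, 3.6, 6.2], [621.7, 185.9, 15.7, 1.8], [447.7, 237.8, 15.1, 3.6], [466.0, 298.9, 12.5, 1.8]]
bay outer [[461.1, -379.6, 161.4, 164.3], [352.0, -368.9, 161.4, 184.5]]
stray {'c': array([535.7, 383.2]), 'size': array([ 56.4, 197.7]), 'yaw': 167.2, 'mean': array([535.8, 383.1], dtype=float32), 'n': 1070}
btray {'c': array([544.4, 243.3]), 'size': array([ 66.9, 188. ]), 'yaw': 162.6, 'mean': array([544. , 243.4], dtype=float32), 'n': 1229}
plate {'c': array([527.7,  28.3]), 'size': array([170. , 158.4]), 'yaw': 4.6, 'mean': array([523.5,  26.4], dtype=float32), 'n': 1900}
handle brush {'c': array([ 565.3, -288.3]), 'size': array([102. ,  19.1]), 'yaw': 89.8, 'mean': a
[... 252 characters left out ...]
92272e+02],
      dtype=float32), np.float32(85.0))
wall -x (array([ 9.10000e-02,  9.96000e-01,  5.10632e+02, -2.83749e+02],
      dtype=float32), np.float32(84.8))
back (array([ 9.98000e-01, -7.00000e-02,  5.70996e+02, -3.51809e+02],
      dtype=float32), np.float32(-4.0))
176 [42, 41, 43, 43, 44, 43, 42, 43, 43, 37, 47, 101, 174, 217, 229, 231, 230, 229, 230, 232, 220, 171, 87, 43]
190 [251, 251, 251, 251, 251, 250, 251, 251, 250, 244, 235, 224, 216, 216, 218, 220, 220, 220, 228, 246, 253, 255, 255, 255]
210 [242, 251, 252, 252, 252, 242, 221, 223, 230, 227, 229, 241, 250, 251, 251, 251, 251, 252, 251, 246, 236, 243, 251, 246]
v1 [ 706. -173.]
v2 [ 451. -164.]
v3 [367.  92.]
v4 [726. 279.]
```

The spatula length comes out at 170 mm and its top at 14–20 mm, and the plate and trays also fit their given sizes. The brush and bay triangulation was wrong because I read pixels from the lower crop without its row offset. I'll redo those points, check IK for every key pose, then go and pick up the brush.

```bash
cat >> h.py <<'E'
def q(psi): a=np.radians(psi)/2; return [0,float(np.cos(a)),float(np.sin(a)),0]
E
python3 - <<'E'
from workcell import *
from h import *
c=read_camera("top");d=read_camera("side")
B=lambda p:(np.array(p,float)-[0,300])/[5,4]+[255,145]
S=lambda p:np.array(p,float)/3.6+[175,145]
F=lambda p:np.array(p,float)*.64
print(np.round(tri(c,B([(480,461),(737,463),(778,375),(762,547)]),d,np.r_[S([(486,450)]),F([(548,503),(605,495),(520,532)])]),1).tolist())
for n,p,a in [("brush",(565.3,-273,25),90),("bplace",(557.9,239.9,29),162.6),("spat",(512.4,19.6,34.5),167),("splace",(522.2,387.8,29),167.2),("plate",(520,26,25),184),("plateend",(574.7,-275,25),175)]:
    for k in (0,180):
        s=solve_ik(list(p),q(a+k)); print(n,a+k,None if s is None else np.round(s,2).tolist())
E
```

```text
[[565.8, -178.4, 6.5, 1.6], [560.8, -338.9, 12.3, 4.7], [631.4, -365.1, 17.7, 2.6], [497.6, -355.6, 15.0, 4.0]]
brush 90 [-0.26, 0.87, 0.96, 1.79, -0.86, 0.96, 1.07]
brush 270 [-0.38, 1.11, 1.26, 1.8, -1.16, 1.19, -1.88]
bplace 162.6 [-0.62, 0.58, 0.19, 1.83, -0.15, 0.74, 0.92]
bplace 342.6 [-0.94, 0.68, 0.63, 1.84, -0.54, 0.81, -1.9]
spat 167 [-0.41, 0.47, 0.36, 2.06, -0.26, 0.66, 1.46]
spat 347 [-0.72, 0.57, 0.75, 2.07, -0.59, 0.73, -1.38]
splace 167.2 [-0.77, 0.63, 0.09, 1.72, -0.07, 0.79, 0.7]
splace 347.2 [-1.13, 0.73, 0.61, 1.73, -0.53, 0.86, -2.08]
plate 184 [-0.37, 0.49, 0.29, 2.04, -0.23, 0.64, 1.72]
plate 364 [-0.61, 0.55, 0.6, 2.05, -0.49, 0.68, -1.19]
plateend 175 [0.0, 0.69, 0.52, 1.76, -0.45, 0.81, 2.23]
plateend 355 [-0.28, 0.91, 1.0, 1.77, -0.91, 1.0, -0.56]
```

```bash
python3 - <<'E'
from workcell import *
from h import *
goto([565.3,-273,130],q(90)); print(state()["time_s"])
set_gripper(45)
print(servo_line([565.3,-273,24.5],speed=120,stop_force=8),state()["tool_pos"],state()["wrist_force"])
set_gripper(5,40); s=state(); print(s["finger_gap"],s["grasp_force"],s["time_s"])
servo_line([565.3,-273,110],speed=150)
s=state(); print(s["finger_gap"],s["grasp_force"],s["time_s"],s["wrist_force"])
c=read_camera("top"); cv2.imwrite("pics/lift.png",cv2.resize(c["image"][140:240,330:430,::-1],(600,600),interpolation=cv2.INTER_CUBIC))
E
```

```text
3.6333
False [ 565.80502853 -273.55330824   25.32418706] [-0.19470932  0.11523125 -0.52649436]
14.655345308445254 41.129311323165894 5.5083
14.904030748980277 40.5288827419281 6.225 [-0.3693886  -0.37956969 -0.97765797]
```

View pics/lift.png

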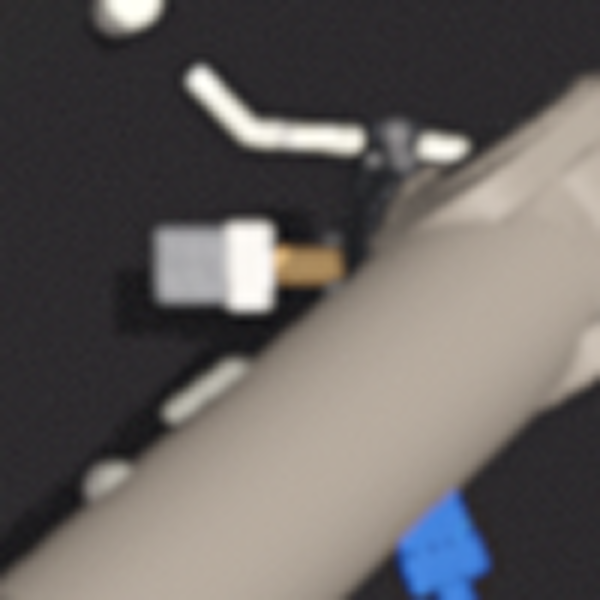

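The brush is gripped (pad reading 14.7 mm on the 16 mm handle), level, with its bristle end at crop (153,265), i.e. px (355.5,184.2). I'll check that end position, then place it.

```bash
python3 - <<'E'
from workcell import *
from h import *
c=read_camera("top")
print("bristle end",np.round(onplane(c,[[355.5,184.2]],96)[0],1),"TCP",np.round(state()["tool_pos"],1))
goto([557.9,239.9,110],q(162.6)); s=state(); print(s["time_s"],s["finger_gap"],s["tool_pos"])
servo_line([557.9,239.9,48],speed=120)
c=read_camera("top");d=read_camera("side")
cv2.imwrite("pics/bplace.png",np.hstack([cv2.resize(a["image"][y:y+90,x:x+60,::-1],(400,600),interpolation=cv2.INTER_CUBIC) for a,x,y in((c,190,150),(d,195,140))]))
print(state()["time_s"],np.round(state()["tool_pos"],1))
E
```

```text
bristle end [ 564.4 -175.    96. ] TCP [ 564.6 -272.2  108.6]
8.1833 14.829675080017456 [558.60983371 237.89661119 110.18489977]
8.95 [558.8 239.9  48.9]
```

View pics/bplace.png

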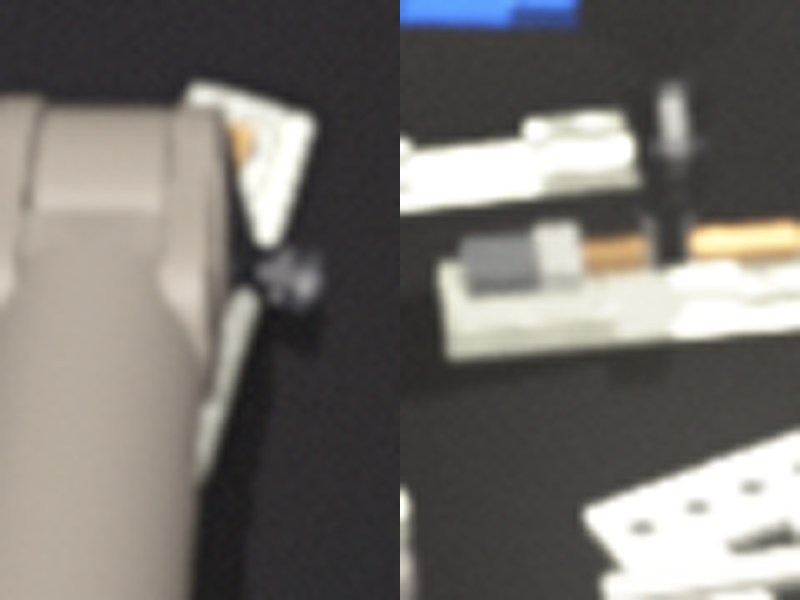

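The brush is over the tray, bristles above the head end in the side view (left end near (450,265)) and the handle end over the narrow end in the top view (242,145). I'll lower it gently, release, and fetch the spatula.

```bash
python3 - <<'E'
from workcell import *
from h import *
print(servo_line([557.9,239.9,36],speed=60,stop_force=6))
hit=servo_line([557.9,239.9,26.5],speed=15,stop_force=4); s=state(); print(hit,np.round(s["tool_pos"],1),np.round(s["wrist_force"],1))
if s["tool_pos"][2]<33:
    set_gripper(32); servo_line([557.9,239.9,120],speed=150)
    goto([512.4,19.6,130],q(167)); print(state()["time_s"])
    c=read_camera("top");d=read_camera("side")
    cv2.imwrite("pics/b2.png",np.hstack([cv2.resize(a["image"][y:y+90,x:x+60,::-1],(400,600),interpolation=cv2.INTER_CUBIC) for a,x,y in((c,190,150),(d,195,140))]))
    im=c["image"];hsv=cv2.cvtColor(im,cv2.COLOR_RGB2HSV).astype(int);H,Sa,V=hsv.transpose(2,0,1)
    m=(H>8)&(H<28)&(Sa>60)&(V>90);m[:150]=0;m[240:]=0;m[:,:190]=0;m[:,250:]=0
    yy,xx=np.nonzero(m);P=onplane(c,np.c_[xx,yy],16)[:,:2].astype(np.float32);print(cv2.minAreaRect(P),len(P))
    servo_line([512.4,19.6,60],speed=120)
E
```

```text
False
True [558.  239.9  29.4] [-0.4  0.   4.6]
11.75
((570.0615234375, 235.5439453125), (12.326902389526367, 99.73646545410156), 72.50869750976562) 119
```

View pics/b2.png

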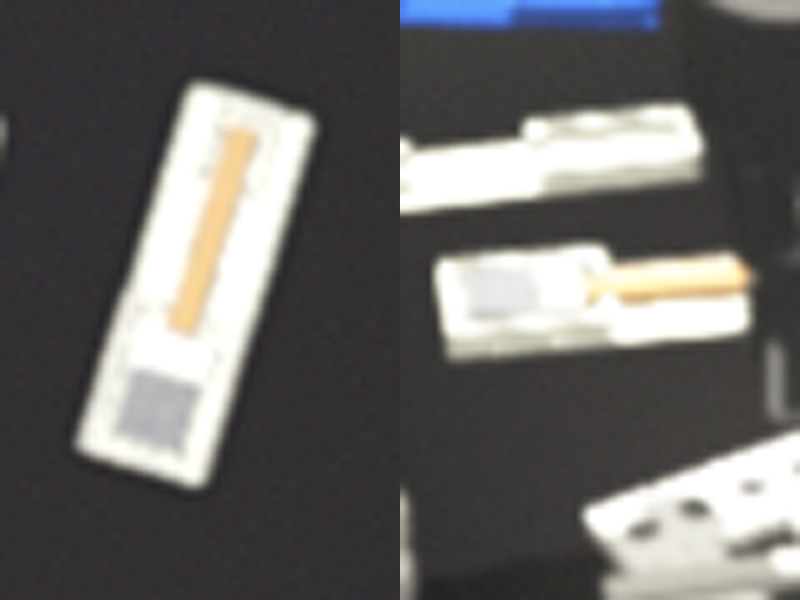

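The brush lies flat in its compartment: its handle centre is within 1 mm of target and its yaw is 162.5° against the tray's 162.6°. Now I'll grasp and place the spatula.

```bash
python3 - <<'E'
from workcell import *
from h import *
print(servo_line([512.4,19.6,34.2],speed=60,stop_force=5),np.round(state()["tool_pos"],1))
set_gripper(4,40); s=state(); z0=s["tool_pos"][2]; print(s["finger_gap"],s["grasp_force"],np.round(s["tool_pos"],1))
servo_line([512.4,19.6,110],speed=120); s=state(); print(s["finger_gap"],s["time_s"])
goto([522.2,387.8,110],q(167.2)); servo_line([522.2,387.8,50],speed=120)
c=read_camera("top");d=read_camera("side");print(state()["time_s"])
cv2.imwrite("pics/sp.png",np.hstack([cv2.resize(a["image"][y:y+90,x:x+60,::-1],(400,600),interpolation=cv2.INTER_CUBIC) for a,x,y in((c,145,150),(d,180,125))]))
E
```

```text
False [512.3  19.4  34. ]
12.464504256573804 39.9532824754715 [512.8  19.6  34.6]
12.593177151984376 14.25
16.375
```

View pics/sp.png

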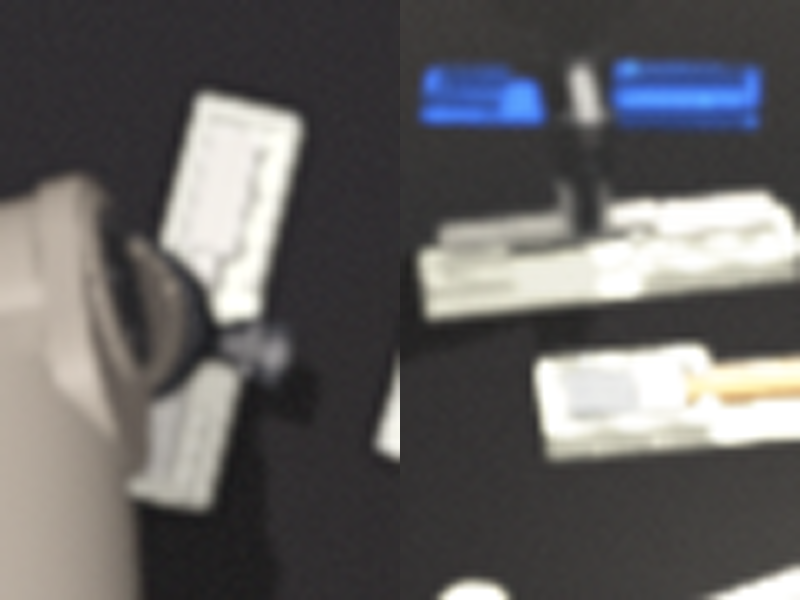

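The spatula is held level over its tray: blade at (230,190) in the top half, and the apparent leftward offset is parallax from its height. I'll lower it gently and release only if it stops at floor height.

```bash
python3 - <<'E'
from workcell import *
from h import *
p=[522.2,387.8]
a=servo_line(p+[38],speed=60,stop_force=5)
hit=a or servo_line(p+[24.5],speed=15,stop_force=4); s=state(); print(a,hit,np.round(s["tool_pos"],1),np.round(s["wrist_force"],1))
if s["tool_pos"][2]<30.5:
    set_gripper(30); servo_line(p+[120],speed=150)
    goto([520,26,130],q(184)); print(state()["time_s"])
    c=read_camera("top");d=read_camera("side")
    im=c["image"]
    k=lambda a,x,y,w,h:cv2.resize(a["image"][y:y+h,x:x+w,::-1],(400,600),interpolation=cv2.INTER_CUBIC)
    cv2.imwrite("pics/s2.png",np.hstack([k(c,145,150,60,90),k(d,175,125,60,90)]))
    np.save("top.npy",im)
    # tray/plate: gripper now over plate; move aside for clear plate view
    goto([400,-60,200],q(184)); c=read_camera("top"); im=c["image"]; print(state()["time_s"])
    m=im.min(2)>140
    n,l,st,ce=cv2.connectedComponentsWithStats(m.astype(np.uint8));i=l[185,275] or l[182,270];print(st[i])
    cs,hi=cv2.findContours((l==i).astype(np.uint8),cv2.RETR_CCOMP,2)
    for ct in cs:
        if cv2.contourArea(ct)>60:
            P=onplane(c,ct[:,0],10)[:,:2].astype(np.float32);print(cv2.minAreaRect(P),np.round(P.mean(0),1))
    cv2.imwrite("pics/plate.png",cv2.resize(im[150:240,250:340,::-1],(600,600),interpolation=cv2.INTER_CUBIC))
E
```

```text
False True [522.1 387.8  28.6] [-0.  -0.2  4.5]
19.8
20.6417
[ 261  180   52   40 1567]
((519.9776611328125, 28.39193344116211), (115.38906860351562, 155.47987365722656), 4.7191338539123535) [519.6  29.3]
((520.1366577148438, 28.625783920288086), (66.93858337402344, 35.06694030761719), 89.8362808227539) [520.9  28.2]
```

View pics/s2.png

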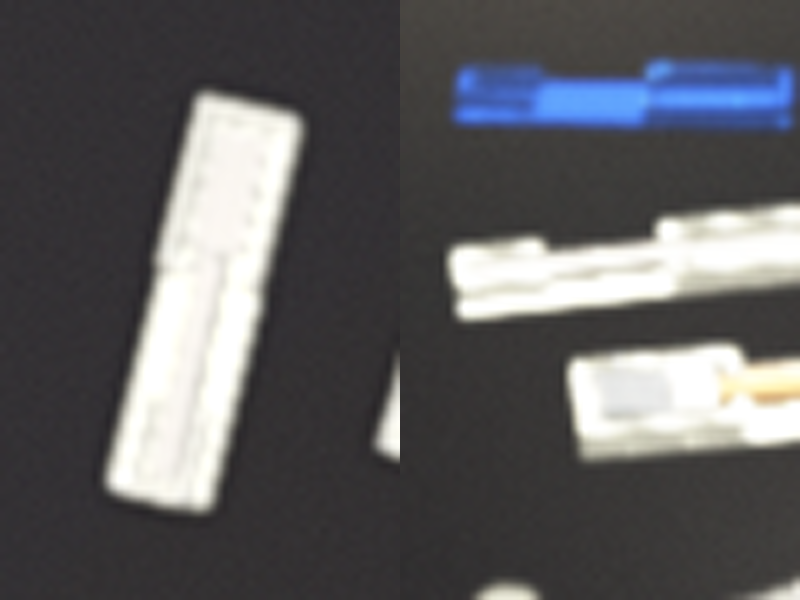

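The spatula is down in its compartment, blade in the wide part (230,190) and handle in the narrow part (185,380). The plate's window is at (520,28.5) with plate yaw 94.7°; both the outline and the hole agree. Next I'll insert the fingers in the window and drag the plate.

```bash
python3 - <<'E'
from workcell import *
from h import *
P=[520.2,28.4]
goto(P+[110],q(184.7)); set_gripper(27,20)
servo_line(P+[36],speed=120)
hit=servo_line(P+[8],speed=25,stop_force=4); s=state(); z=s["tool_pos"][2]; print(hit,np.round(s["tool_pos"],1),s["finger_gap"],s["time_s"])
if z<23.5:
    servo_line(P+[z+2.0],speed=40)
    set_gripper(34); s=state(); print("open",s["finger_gap"],s["grasp_force"],np.round(s["wrist_force"],1),np.round(s["tool_pos"],1))
E
```

```text
True [520.3  28.5  21.9] 26.813778524247407 23.1083
open 34.18759705977204 0.0 [-0.2 -0.3  0.5] [520.1  28.5  23.7]
```

A bench touch at TCP z 21.9 could also be explained by finger swing over the plate. Opening wider settles it: inside the window, the fingers must be blocked near 37 mm.

```bash
python3 - <<'E'
from workcell import *
from h import *
set_gripper(46,20); s=state(); print("open",s["finger_gap"],s["grasp_force"],np.round(s["wrist_force"],1),np.round(s["tool_pos"],1),s["time_s"])
E
```

```text
open 46.02214603360967 0.0 [-0.   0.4  0.2] [520.2  28.4  23.9] 23.875
```

```bash
python3 - <<'E'
from workcell import *
from h import *
for g in(54,64):
    set_gripper(g,20); s=state(); print("open",s["finger_gap"],s["grasp_force"],np.round(s["wrist_force"],1),np.round(s["tool_pos"],1),s["time_s"])
c=read_camera("side"); u=proj(c,[[520,28,10]])[0].astype(int); print(u)
cv2.imwrite("pics/f.png",cv2.resize(c["image"][u[1]-50:u[1]+40,u[0]-60:u[0]+60,::-1],(800,600),interpolation=cv2.INTER_CUBIC))
E
```

```text
open 53.38987438615437 20.294178128242493 [-0.5 -0.5 -1.9] [519.9  28.5  23.6] 24.1083
open 53.41452485286514 20.31865417957306 [-0.2 -0.1 -3.5] [519.9  28.5  23.7] 24.325
[253 223]
```

View pics/f.png

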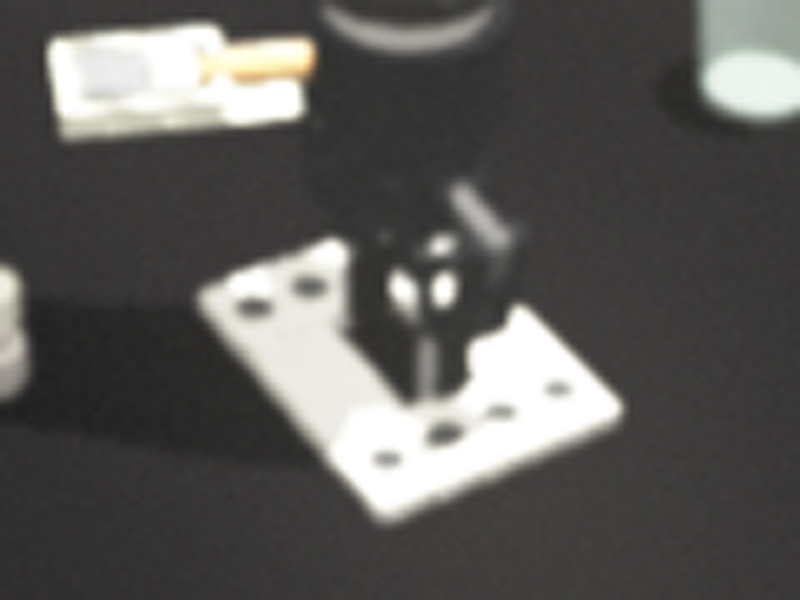

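The fingers are blocked at 53.4 mm with 20 N, and the picture shows them inside the window (fingers at (425,370)). The grip pulls the plate up slightly, so I'll ease to a loose fit and drag.

```bash
python3 - <<'E'
from workcell import *
from h import *
set_gripper(51,20); s=state(); z=22.6; print(s["finger_gap"],np.round(s["wrist_force"],1),np.round(s["tool_pos"],1))
servo_line([519.9,28.5,z],speed=30)
r=servo_line([588,-110,z],q(175),speed=80,stop_force=25); s=state(); print(r,np.round(s["tool_pos"],1),np.round(s["wrist_force"],1),s["time_s"])
if not r:
    r=servo_line([577,-245,z],q(175),speed=80,stop_force=20); s=state(); print(r,np.round(s["tool_pos"],1),np.round(s["wrist_force"],1),s["time_s"])
    if not r:
        r=servo_line([572.8,-290,z],q(175),speed=25,stop_force=15); s=state(); print(r,np.round(s["tool_pos"],1),np.round(s["wrist_force"],1),s["time_s"])
E
```

```text
50.66698292327047 [-0.4 -0.8  0.6] [520.6  28.3  24.2]
False [ 588.  -109.8   22.6] [-0.2  0.1 -0.7] 26.9833
False [ 577.1 -244.8   22.6] [0.5 0.5 0.1] 28.825
True [ 573.8 -276.5   22.7] [0.6 1.  4.7] 30.1
```

It stopped at y = -276.5, right where the back stop was predicted (-276.4). I'll close the fingers clear, retract, and measure the plate.

```bash
python3 - <<'E'
from workcell import *
from h import *
set_gripper(40); p=list(state()["tool_pos"])
servo_line([p[0],p[1],120],speed=100); goto([420,60,250],q(175)); print(state()["time_s"])
c=read_camera("top");d=read_camera("side");im=c["image"];m=im.min(2)
# plate window (dark hole) and gap-to-walls by brightness profile along bay axis
dark=(m<120).astype(np.uint8);n,l,s,ce=cv2.connectedComponentsWithStats(dark,connectivity=4)
for i in range(1,n):
    x,y,w,h,a=s[i]
    if 340<x<415 and 150<y<220 and 8<a<1500:
        ct=cv2.findContours((l==i).astype(np.uint8),0,2)[0][0];P=onplane(c,ct[:,0],10)[:,:2].astype(np.float32)
        print(a,np.round(onplane(c,[ce[i]],10)[0,:2],1),[np.round(v,1) for v in cv2.minAreaRect(P)])
o=np.array([574.7,-275.]);u=np.array([.087,.996]);v=np.array([.996,-.087])
def prof(cam,off,t,z=10,ax=u,ac=v):
    g=cam["image"].min(2).astype(np.float32);W=o+np.outer(t,ax)+off*ac
    uv=proj(cam,np.c_[W,np.full(len(t),z)]).astype(np.float32)
    return cv2.remap(g,uv[None,:,0],uv[None,:,1],cv2.INTER_LINEAR)[0].astype(int).tolist()
t=np.arange(-90,-60,3);print("back gap",t[0],prof(c,-42,t),prof(c,0,t),prof(c,42,t))
t=np.arange(60,92,2);print("front",t[0],prof(c,-45,t),prof(c,45,t))
t=np.arange(-70,72,2)
for k in(-30,30): r=prof(c,k,t,10,v,u); print("across",k,"lo",r[:12],"hi",r[-12:])
E
```

```text
32.9667
172 [ 573.2 -274.2] [array([ 573.4, -274.6]), array([60.6, 28.8]), np.float64(89.3)]
back gap -90 [64, 133, 203, 236, 240, 232, 237, 243, 240, 218] [57, 118, 194, 236, 239, 226, 232, 242, 244, 244] [54, 111, 190, 234, 234, 216, 228, 240, 239, 225]
front 60 [202, 226, 239, 248, 250, 247, 241, 216, 181, 128, 84, 47, 40, 39, 42, 42] [226, 239, 247, 252, 252, 250, 245, 226, 198, 149, 101, 55, 44, 39, 40, 41]
across -30 lo [132, 181, 214, 233, 231, 223, 209, 221, 231, 239, 241, 241] hi [242, 233, 212, 180, 177, 187, 221, 234, 236, 206, 166, 111]
across 30 lo [158, 203, 236, 236, 224, 199, 194, 199, 220, 232, 240, 241] hi [242, 233, 215, 193, 178, 197, 216, 233, 226, 209, 173, 125]
```

The plate is home: there is no dark gap at the back stop, its front edge is level to about 1 mm, and the window centre is about 1.5 mm from the bay origin. The arm is clear, so I'll hand in.

```bash
python3 -c "
from workcell import *
sleep(0.3); print(sign_off(), state()['time_s'])"
```

```text
the job is handed in; nothing more can be done
the job is handed in; nothing more can be done
```

The job is handed in after about 33 s of the 69 s: the pictures showed the spatula and brush down in their own trays, and the measurements put the plate against the back stop about 1.5 mm from the bay origin. The hand-in returned no verdict, I never re-measured the vials, beaker and bottle, and I viewed 10 pictures, the limit.

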